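Open the ratchet bar clamp on the bench

TASK

Open the bench clamp all the way, so that the black tin standing between its jaws can be taken out later: press down the red ratchet release tab on the sliding orange jaw, and with the tab held down push the jaw back along its bar until it is fully home against the end stop, then let go and move clear. The ratchet must be released before the jaw moves. Leave the tin, the thread spool and the label roll standing where they are.

Things in the scene. Friction and masses are not known exactly. Their poses are not given: they have to be found in the camera images.
- clamp: Bar clamp, fixed to the bench. Origin: on the bench under the middle of its steel bar (14 mm wide, top 38 mm up). x runs along the bar from the blue fixed jaw (x -153 to -135 mm) to the blue end stop (x 118 to 134 mm); the clamp opens along +x. Both jaws reach 100 mm to the -y side of the bar, 20 mm to +y, 8 to 54 mm up. 6 mm ratchet teeth under the bar block opening until the tab is pressed.
- sliding_jaw (a joint): Travel of the sliding jaw (orange plate, black carriage, 76 mm long in all) along clamp +x, m: 0 = 60 mm gap between the jaws, 0.115 = fully open, carriage against the end stop. Starts at 0.010 to 0.045. Locked, it has up to 6 mm of play and then stops hard; released, it slides against about 3 N friction plus damping and stays where it is left.
- release (a joint): How far the red tab is pressed down, m: 0 fully up, 0.012 fully down (hard stop). A spring holds it up with about 3 N, 6.5 N when fully down, and returns it when let go. The ratchet is free when the tab is down by more than about 0.005. At rest the tab may stand 0 to 0.004 down, as the teeth meet.
- release_pad (a point): Middle of the upper face of the red release tab (42 mm along the bar, 40 mm across). It rides on the sliding jaw, 41 mm behind (clamp +x of) the jaw's face, about 63 mm above the bench with the tab up, and moves with jaw and tab. It may be pressed anywhere on its face. The jaw plate in front of it is 54 mm high, so lower than the raised tab.
- thumb_rest (a point): Point on the front face (looking to clamp -x) of the black upright thumb rest close behind the red tab: 23 mm behind the tab's middle, 76 mm above the bench. The rest is 44 mm wide across the bar, 12 mm thick, top 91 mm above the bench, and part of the sliding jaw: a fingertip holding the tab down can lean on it to push the jaw back.
- jaw_face (a point): Middle of the rubber pad on the sliding jaw's face, 62 mm to the clamp's -y side of the bar and 31 mm above the bench.
- black_tin: Round black cream tin, 58 mm across, 22 mm high, loose, standing on the bench between the two jaws, to the -y side of the bar. Origin: centre of its underside. To be left alone.
- spool: Wooden spool of light thread, 34 mm across, 45 mm high, loose, standing on the bench at the +y side of the clamp. Origin: centre of its underside. To be left alone.
- label_roll: Small roll of white labels, 44 mm across, 18 mm high, loose, lying on the bench near the end stop, on the -y side of the bar. Origin: centre of its underside. To be left alone.
- stapler_top (a point): Obstacle, not part of the job: the long black bench stapler that stands fixed on the bench to the left of the clamp. The point lies over the middle of its long arm, at its greatest height (135 mm above the bench); the arm runs 170 mm either way along world x and is 50 to 90 mm wide, its low base reaches 220 mm further to the left (+y). Pass above it.

How it is judged:
By the outcome, as a careful person would: the job done as asked, in the order asked, and still so for the second after the job is handed in, with the robot touching nothing.
It also fails if it takes over 35 s, if anything falls off the work surface, if the arm or the gripper's body presses on something with over 40 N, if the wrist force passes 120 N, or if a joint passes its speed limit or range.

ROBOT

A 7-joint arm with a two-finger parallel gripper is mounted at the origin on a cart in front of the work surface, level with it; the furniture and walls round the work are solid. World frame = base frame: x ahead of the robot, y to its left, z up, the work surface at z = 0. Lengths are in mm, angles in rad, forces in N, time in s.
With the tool pointing down it reaches from about 400 to 850 mm from the base axis. Payload 10.4 kg.
Tool frame: the origin (TCP) lies between the finger pads; the fingertips stand 11 mm ahead of it and the grasp point (between the pads) lies 8 mm behind it; z points along the fingers, y is the line along which they close (so a half turn about z gives the same grasp; the last joint's range is limited). The gripper opens to 85 mm and grips with 20 to 120 N. Pads are 22 mm wide; open, the fingers measure 114 mm over their backs; the gripper's body (76 mm by 85 mm) begins 54 mm behind the grasp point. The pads swing forward as they close: fully open they stand 13 mm farther back than shut.
Start: joints at [-1.307, 0.332, -0.065, 1.46, 0.022, 1.35, -0.088], TCP at [176.789, 599.496, 242.338] pointing down, gripper open.
Joint ranges: [-2.6, 2.6], [-0.5, 2.12], [-1.47, 1.34], [0.16, 2.42], [-1.27, 4.41], [0.06, 2.06], [-2.6, 2.6]. Speed limits (rad/s): [2.22, 2.22, 2.79, 2.79, 3.14, 3.14, 3.14].

INTERFACE

Orientations are given as a rotation vector (axis times angle).
In Python, from plant import r, get_image, job_done, finder gives the robot as it stands.
- The arm moves only by the tool move_arm, never from a script. Its argument "commands" is a list of rows, each a list of 3 entries, a list of its own where there are three numbers: the closure, from -1 (fully open) to 1 (shut), then the shift along the tool's x, y, z in mm, then the turn about the tool's z in rad. In form: [[claw, [tx, ty, tz], yaw], ...]. A call has 1 to 20 rows; each row is the pose to reach, as a shift and turn from the pose commanded when the call began, along the tool's axes at that moment; what a row does not reach only later rows make up. A row lasts 1/8 s, in which the tool goes at most 62.5 mm and 10.7 degrees, less where a joint would pass 70% of its speed; a pose out of reach is approached as far as the arm can. A call with a gripper value outside its range is refused whole. The fingers move at their own pace and stop on an object; "newtons" is the grip in N (left out, the last holds). Time passes only in rows, so rows that repeat a pose let the fingers close. It gives the time, the measured TCP pose, the force, the opening and the grip force at its end, in the units of the state.
- r.get_obs(): the state, without advancing time (a new reading comes with each control period).
- get_image(name): name is "scene" or "top" or "wrist"; returns a dict with "color" (400x640x3 uint8, red, green, blue), "camera_matrix" (3x3 intrinsics, pixels), "rvec" (rotation vector, rad) and "tvec" (3), from world to camera coordinates, as OpenCV has them. Camera axes: x right, y down, z forward; pixel columns grow to the right and rows downward; lengths in mm; the calibration is good to about 2 mm. The wrist camera is an equidistant fisheye: a pixel r from the principal point sees the ray r / f radians off the axis. A picture is of the moment at which its call begins. There is no depth.
- job_done(): hands the job in; it is judged then, once.
Trained networks look in the newest picture that a camera, given by its name, has taken for a name from the list of things; names that differ only in an ending like _2 or _b are one class to them, and where a whole thing is asked for, a point or a joint stands for the part that bears it (a point fixed in the world has none). Each returns a list of dicts, best first, with "confidence" (0 to 1); they miss things now and then, are a little off and sometimes report something else, mostly with a low value. They report only what shows in the picture. A call takes as long as a camera call.
- finder.silhouettes(camera, target): "region" (400x640 bool, what is visible of it).
- finder.place_of(camera, target): "at" ([x, y, z] in mm, in world coordinates, good to about 4 mm: a listed point, or the origin of a listed thing).
The state is a dict: "time": time; "joint_pos": joint angles; "joint_velocities": joint speeds; "joint_efforts": joint torques, N m; "eef_pos": TCP position; "ee_rot": TCP orientation; "wrist_force": force on the tool from outside, world axes, zero at the start; "ft_torque": the same for the moment, N m; "grip_width": finger opening in mm; "grasp_force": force on a finger pad.
Only numpy, scipy, OpenCV 4.12 (cv2) and the standard library are available. Lean on these libraries where they do the work, as an engineer would, in place of code of your own. Each camera call takes 0.05 s, during which the arm holds its last target. There are 200 camera calls.

## Working session

There is one attempt and no reset: what is moved stays moved. The work goes in short steps, Python scripts to look and compute and a tool call to move; the robot and the scene stay as the last step left them, time stands still between calls to the robot, and variables do not carry over. Pictures are saved under pics/ and viewed, at most 10 in all, crops included, and the job is handed in when it is done.

Besides the shell and the picture viewer there is one more tool, called after "Call:" as name(argument=value, ...), one argument or row to a line, values as JSON. move_arm: Moves the arm, as the interface text tells. Its arguments: {"type":"object","properties":{"commands":{"type":"array"},"newtons":{"type":"number"}},"required":["commands"]}

```bash
mkdir -p pics
python3 - <<'E'
from plant import r,get_image,finder
import cv2,numpy as np
o=r.get_obs();print(o['time'],o['eef_pos'],o['ee_rot'],o['grip_width'],o['wrist_force'])
for c in ['scene','top']:
    im=get_image(c);cv2.imwrite(f'pics/{c}0.png',im['color'][:,:,::-1])
    for t in ['clamp','release_pad','thumb_rest','jaw_face','black_tin','spool','label_roll','stapler_top']:
        print(c,t,[(np.round(d['at']),round(d['confidence'],2)) for d in finder.place_of(c,t)[:2]])
E
```

```text
0.0 [176.70732429 599.1258167  241.50184975] [-4.48929565e-01 -3.10920654e+00  2.23258969e-03] 85.33623753276949 [ 0.42815304  0.3624998  -0.64144707]
scene clamp [(array([ 555., -347.,   -0.]), 0.59)]
scene release_pad [(array([ 566., -354.,   61.]), 0.56)]
scene thumb_rest [(array([ 580., -369.,   80.]), 0.81)]
scene jaw_face [(array([ 489., -366.,   30.]), 0.65)]
scene black_tin [(array([ 490., -363.,   33.]), 0.22)]
scene spool [(array([ 631., -305.,   -2.]), 0.56)]
scene label_roll [(array([ 560., -472.,    0.]), 0.92)]
scene stapler_top [(array([ 564., -358.,   59.]), 0.67), (array([500., -49., 138.]), 0.56)]
top clamp [(array([ 552., -348.,   -3.]), 0.8)]
top release_pad [(array([ 562., -351.,   62.]), 0.84)]
top thumb_rest [(array([ 578., -372.,   77.]), 0.96)]
top jaw_face [(array([ 489., -374.,   30.]), 0.68)]
top black_tin [(array([ 434., -323.,    1.]), 0.95)]
top spool [(array([ 492., -374.,   29.]), 0.45)]
top label_roll []
top stapler_top [(array([498., -54., 134.]), 0.89)]
```

View pics/scene0.png

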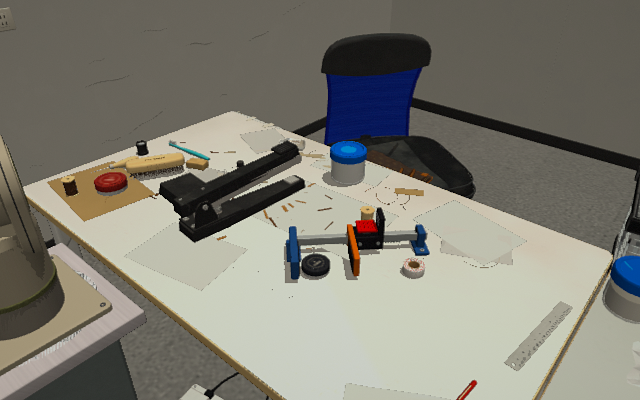

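View pics/top0.png

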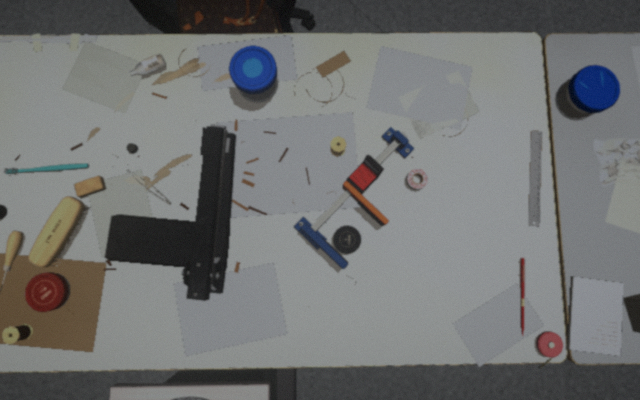

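The scene view shows the red tab at about (368,228), with the rest behind it. In the top view the tab is at (365,173), the end stop at (397,142), the tin at (346,239), the spool at (338,145) and the roll at (417,180). Next I'll measure the bar direction and tab by colour.

```bash
cat > h.py <<'E'
import cv2,numpy as np
def back(im,uv,z):
    R=cv2.Rodrigues(np.array(im['rvec'],float))[0];t=np.array(im['tvec'],float).ravel();K=np.array(im['camera_matrix'])
    d=R.T@np.linalg.solve(K,np.array([uv[0],uv[1],1.]));c=-R.T@t
    return c+d*(z-c[2])/d[2]
E
python3 - <<'E'
from plant import r,get_image
from h import *
im=get_image('top');c=im['color'];hsv=cv2.cvtColor(c,cv2.COLOR_RGB2HSV)
win=np.zeros(c.shape[:2],bool);win[120:275,290:420]=1
H,S,V=[hsv[...,i].astype(int) for i in range(3)]
for n,m,z in [('red',((H<5)|(H>174))&(S>150)&(V>80),61),('orange',(H>=6)&(H<16)&(S>150)&(V>80),50),('blue',(H>100)&(H<125)&(S>120),50)]:
    k,l,st,ce=cv2.connectedComponentsWithStats((m&win).astype(np.uint8))
    for i in range(1,k):
        if st[i,4]<40: continue
        p=np.argwhere(l==i)[:,::-1]
        w=np.array([back(im,q,z)[:2] for q in p],np.float32)
        print(n,st[i,4],w.mean(0).round(),[np.round(a,1) for a in cv2.minAreaRect(w)], cv2.boxPoints(cv2.minAreaRect(w)).round().tolist())
cv2.imwrite('pics/c1.png',cv2.resize(c[115:275,285:435,::-1],None,fx=3.5,fy=3.5,interpolation=cv2.INTER_CUBIC))
E
```

```text
red 348 [ 561. -353.] [array([ 561. , -352.7]), array([37. , 38.8]), np.float64(44.5)] [[534.0, -352.0], [561.0, -380.0], [588.0, -354.0], [561.0, -326.0]]
orange 248 [ 512. -357.] [array([ 510.3, -357.7]), array([112.4,  10.1]), np.float64(43.7)] [[466.0, -393.0], [473.0, -400.0], [554.0, -323.0], [547.0, -315.0]]
blue 113 [ 634. -438.] [array([ 632.8, -435.2]), array([51. , 23.6]), np.float64(33.2)] [[605.0, -439.0], [618.0, -459.0], [661.0, -431.0], [648.0, -411.0]]
blue 350 [ 429. -272.] [array([ 430.1, -270.9]), array([122.2,  15.5]), np.float64(44.3)] [[381.0, -308.0], [392.0, -319.0], [479.0, -234.0], [468.0, -223.0]]
```

View pics/c1.png

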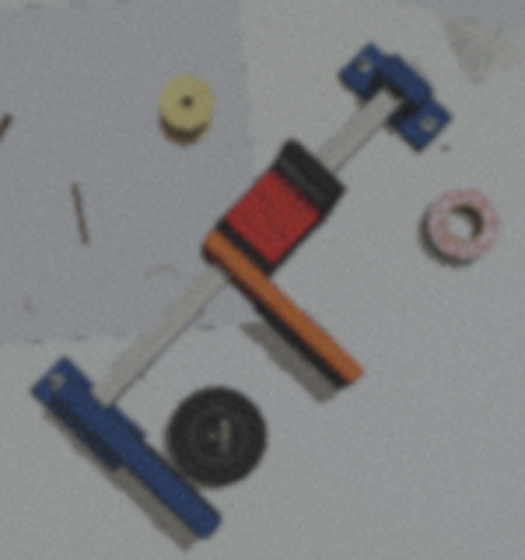

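The clamp's x axis points along world (0.70,-0.72). The tab is at (561,-353), which agrees with the network's (562,-351). About 70 mm of travel remains. I'll shut the gripper and go round above the stapler to a point over the tab.

Call:
move_arm(
  commands=[
    [1, [-60, -20, -30], 0.15],
    [1, [-120, -40, -30], 0.3],
    [1, [-180, -65, -30], 0.517],
    [1, [-240, -85, -30], 0.517],
    [1, [-318, -114, -30], 0.517],
    [1, [-318, -114, -30], 0.517],
    [1, [-352, -165, -30], 0.517],
    [1, [-386, -215, -30], 0.517],
    [1, [-420, -266, -30], 0.517],
    [1, [-455, -317, -30], 0.517],
    [1, [-489, -367, -30], 0.517],
    [1, [-523, -418, -30], 0.517],
    [1, [-523, -418, -30], 0.517],
    [1, [-540, -474, -30], 0.517],
    [1, [-556, -529, -30], 0.517],
    [1, [-572, -584, -30], 0.517],
    [1, [-588, -639, -30], 0.517],
    [1, [-605, -694, -30], 0.517],
    [1, [-622, -750, -30], 0.517],
    [1, [-638, -804, -30], 0.517],
  ],
  newtons=40,
)

```text
time: 3.45
eef_pos: [561.8, -353.0, 272.2]
ee_rot: [1.227, 2.892, 0.001]
wrist_force: [0.6, 0.0, -0.0]
grip_width: 0.5
grasp_force: 0.0
```

Call:
move_arm(
  commands=[
    [1, [0, 0, 60], 0],
    [1, [0, 0, 120], 0],
    [1, [0, 0, 160], 0],
    [1, [0, 0, 160], 0],
    [1, [0, 0, 160], 0],
  ],
)

```text
time: 4.08
eef_pos: [562.3, -352.4, 114.3]
ee_rot: [1.227, 2.889, -0.0]
wrist_force: [0.7, -0.1, 0.4]
grip_width: -0.3
grasp_force: 0.0
```

Run:
```python
from plant import r,get_image,finder
import cv2,numpy as np
o=r.get_obs();print(o['time'],o['eef_pos'],o['ee_rot'],o['wrist_force'])
a=get_image('scene')['color'][180:300,270:450]
w=get_image('wrist')['color']
for c in ['scene','wrist','top']:
  for t in ['release_pad','thumb_rest']: print(c,t,[(np.round(d['at']),round(d['confidence'],2)) for d in finder.place_of(c,t)[:1]])
cv2.imwrite('pics/s2.png',cv2.resize(a,None,fx=4,fy=4,interpolation=cv2.INTER_CUBIC)[:,:,::-1]);cv2.imwrite('pics/w2.png',w[:,:,::-1])
```

```text
4.075 [ 562.34892731 -352.44219394  114.3112865 ] [ 1.22733806e+00  2.88941558e+00 -1.77857573e-04] [ 0.74324137 -0.1012554   0.38515321]
scene release_pad [(array([ 566., -355.,   61.]), 0.52)]
scene thumb_rest []
wrist release_pad [(array([ 565., -356.,   61.]), 0.75)]
wrist thumb_rest []
top release_pad [(array([ 562., -352.,   62.]), 0.66)]
top thumb_rest [(array([501., -53., 134.]), 0.7)]
```

View pics/s2.png

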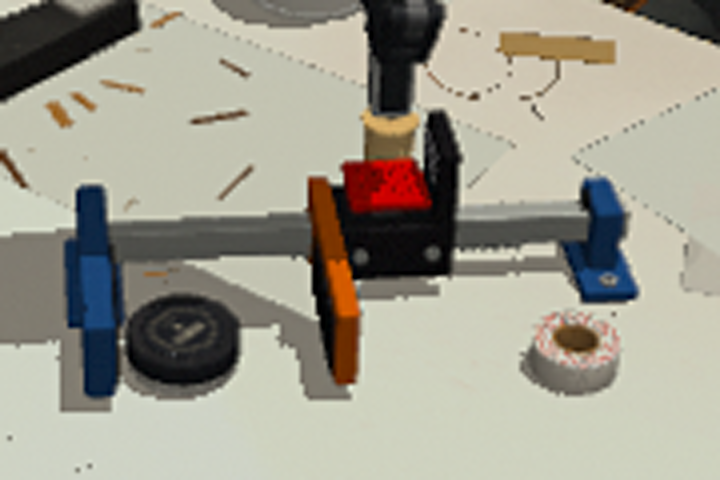

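View pics/w2.png

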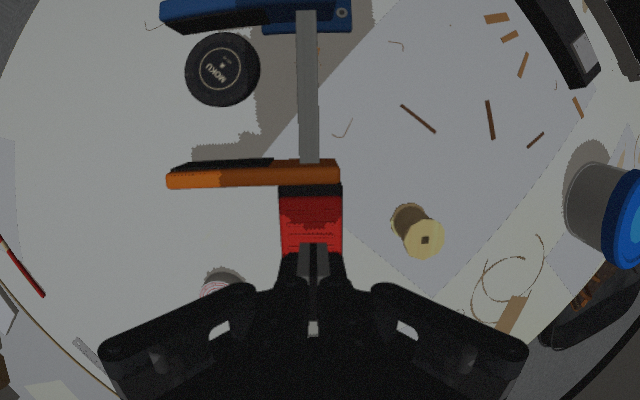

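The scene view shows the fingers straight above the red tab (385,185), just ahead of the rest (437,170). In the wrist view the tips (312,245) are centred across the tab. Pressing now.

Call:
move_arm(
  commands=[
    [1, [0, 0, 25], 0],
    [1, [0, 0, 38], 0],
    [1, [0, 0, 42], 0],
    [1, [0, 0, 45], 0],
    [1, [0, 0, 45], 0],
    [1, [0, 0, 45], 0],
  ],
)

```text
time: 5.22
eef_pos: [561.4, -352.3, 67.9]
ee_rot: [1.229, 2.891, 0.0]
wrist_force: [-1.9, 1.4, 4.6]
grip_width: 0.2
grasp_force: 2.2
```

Call:
move_arm(
  commands=[
    [1, [0, 0, 3], 0],
    [1, [0, 0, 5], 0],
    [1, [0, 0, 5], 0],
    [1, [0, 0, 5], 0],
  ],
)

```text
time: 5.72
eef_pos: [561.6, -352.4, 62.9]
ee_rot: [1.229, 2.89, -0.0]
wrist_force: [-2.0, 2.1, 5.8]
grip_width: 0.1
grasp_force: 3.0
```

The tab is now about 10 mm down (5.8 N). Next I push along clamp +x, which is tool -x.

Call:
move_arm(
  commands=[
    [1, [-4, 0, 1], 0],
    [1, [-8, 0, 1], 0],
    [1, [-11, 0, 1], 0],
    [1, [-14, 0, 1], 0],
    [1, [-17, 0, 1], 0],
    [1, [-20, 0, 1], 0],
    [1, [-24, 0, 1], 0],
    [1, [-28, 0, 1], 0],
    [1, [-32, 0, 1], 0],
    [1, [-36, 0, 1], 0],
    [1, [-40, 0, 1], 0],
    [1, [-40, 0, 1], 0],
  ],
)

```text
time: 7.22
eef_pos: [590.3, -381.0, 62.3]
ee_rot: [1.227, 2.889, 0.001]
wrist_force: [0.7, 2.6, 6.4]
grip_width: 0.3
grasp_force: 3.1
```

Run:
```python
from plant import r,get_image,finder
import cv2
a=get_image('scene')['color'][180:300,270:450]
cv2.imwrite('pics/s3.png',cv2.resize(a,None,fx=4,fy=4,interpolation=cv2.INTER_CUBIC)[:,:,::-1])
```

```text
(no output)
```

View pics/s3.png

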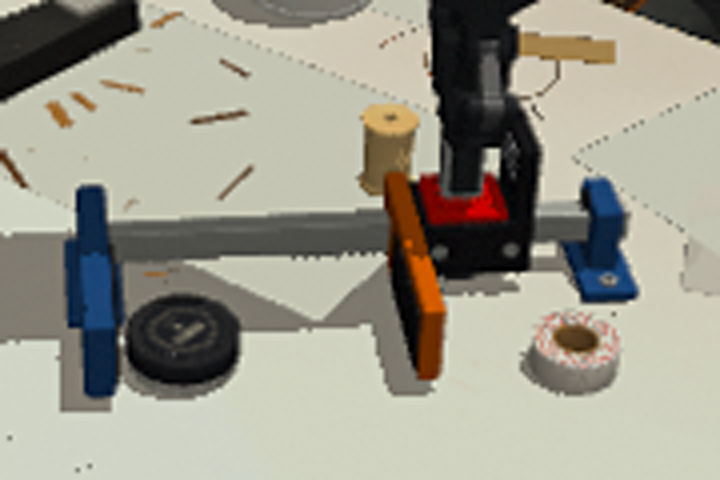

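The jaw is sliding with the tab held down. The carriage's rear (530,245) is nearing the end stop (585,230), and the tin, spool and roll haven't moved. Continuing.

Call:
move_arm(
  commands=[
    [1, [-4, 0, 0], 0],
    [1, [-8, 0, 0], 0],
    [1, [-12, 0, 0], 0],
    [1, [-16, 0, 0], 0],
    [1, [-20, 0, 0], 0],
    [1, [-23, 0, 0], 0],
    [1, [-25, 0, 0], 0],
    [1, [-27, 0, 0], 0],
    [1, [-29, 0, 0], 0],
    [1, [-30, 0, 0], 0],
    [1, [-30, 0, 0], 0],
  ],
)

```text
time: 8.65
eef_pos: [611.4, -401.8, 62.3]
ee_rot: [1.226, 2.89, 0.002]
wrist_force: [0.5, 3.8, 6.4]
grip_width: 0.2
grasp_force: 3.3
```

Call:
move_arm(
  commands=[
    [1, [-2, 0, 0], 0],
    [1, [-4, 0, 0], 0],
    [1, [-6, 0, 0], 0],
    [1, [-8, 0, 0], 0],
    [1, [-8, 0, 0], 0],
  ],
)

```text
time: 9.28
eef_pos: [616.0, -407.6, 62.2]
ee_rot: [1.228, 2.891, 0.002]
wrist_force: [-3.6, 5.7, 10.1]
grip_width: -0.4
grasp_force: 4.6
```

Run:
```python
from plant import r,get_image,finder
import cv2
a=get_image('scene')['color'][180:300,270:450]
cv2.imwrite('pics/s4.png',cv2.resize(a,None,fx=4,fy=4,interpolation=cv2.INTER_CUBIC)[:,:,::-1])
```

```text
(no output)
```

View pics/s4.png

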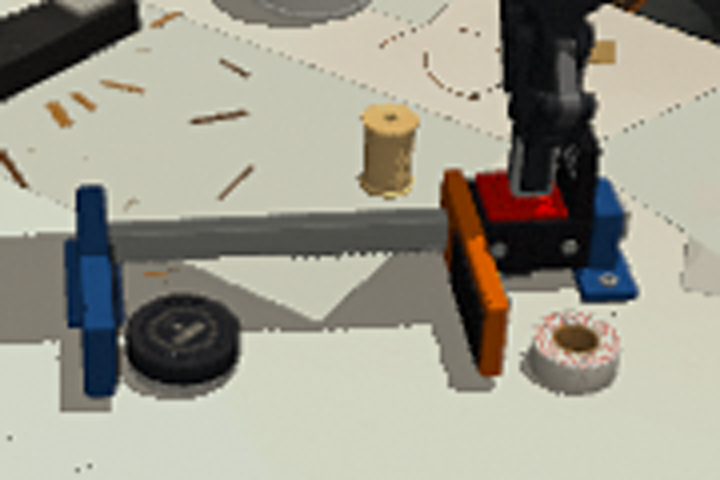

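The carriage (590,245) appears to touch the stop. I'll push until the force rises, to be sure it's home.

Call:
move_arm(
  commands=[
    [1, [-3, 0, 0], 0],
    [1, [-6, 0, 0], 0],
    [1, [-9, 0, 0], 0],
    [1, [-12, 0, 0], 0],
    [1, [-12, 0, 0], 0],
    [1, [-12, 0, 0], 0],
  ],
)

```text
time: 10.07
eef_pos: [620.9, -413.0, 61.9]
ee_rot: [-1.224, -2.882, -0.009]
wrist_force: [-26.6, 23.8, 27.6]
grip_width: -0.3
grasp_force: 10.5
```

About 36 N horizontally against a hard stop, so the jaw is home. I'll ease the push without dragging the jaw back, then lift off.

Call:
move_arm(
  commands=[
    [1, [3, 0, 0], 0],
    [1, [3, 0, -5], 0],
    [1, [3, 0, -10], 0],
    [1, [3, 0, -15], 0],
    [1, [3, 0, -18], 0],
    [1, [8, 0, -21], 0],
    [1, [12, 0, -26], 0],
    [1, [12, 0, -60], 0],
    [1, [12, 0, -120], 0],
    [1, [12, 0, -180], 0],
    [1, [-20, 0, -200], 0],
    [1, [40, 0, -200], 0],
    [1, [100, 0, -200], 0],
    [1, [160, 0, -200], 0],
    [1, [160, 0, -200], 0],
    [1, [160, 0, -200], 0],
  ],
)

```text
time: 12.08
eef_pos: [513.5, -301.9, 262.5]
ee_rot: [1.227, 2.889, 0.001]
wrist_force: [1.3, -0.3, -0.2]
grip_width: -0.2
grasp_force: 0.0
```

Run:
```python
from plant import r,get_image,finder
import cv2,numpy as np
a=get_image('scene')['color'][180:300,270:450]
b=get_image('top')['color'][115:275,285:435]
a=cv2.resize(a,(720,480),interpolation=cv2.INTER_CUBIC)[:300+100];b=cv2.resize(b,None,fx=2.5,fy=2.5)
cv2.imwrite('pics/s5.png',cv2.resize(np.hstack([a,b]),None,fx=.7,fy=.7)[:,:,::-1])
print(r.get_obs()['time'])
```

```text
12.175
```

View pics/s5.png

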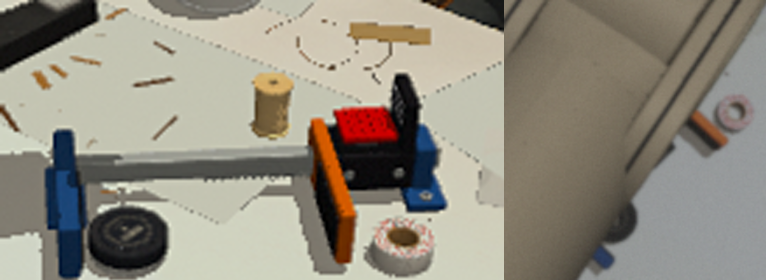

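The carriage sits against the stop, the tab is back up, the tin, spool and roll are standing where they were, and the arm is clear.

```bash
python3 -c "
from plant import job_done;print(job_done())"
```

```text
the job is handed in; nothing more can be done
None
```

The clamp is fully open: I held the tab down, pushed the jaw back until it stopped hard at about 36 N, then let go and moved clear; the tin, spool and label roll look unmoved in the last picture, and the job was handed in at about 12 s.

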